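# Hold the microtome's trim lever at its third click

### The job

A specimen pot has been left on the deck of the microtome, in the way of its red-handled trim lever. With the lever still at rest, stand the pot upright in the blue tray and let go of it; then turn the sprung lever by its red handle, counter-clockwise seen from above, to the third click from rest, not over into the fourth, and finish while holding the lever there, since it springs back if released. Leave the slide box, wash bottle and label roll where they are.

Things in the scene. Friction and masses are not known exactly. Their poses are not given: they have to be found in the camera images.
- pot_mid (a point): centre of the specimen pot, half-way up: white upright jar, 40 mm across, 60 mm tall, orange cap, about 80 g. It stands on the microtome's deck at the start. z axis up the pot
- tray: blue shallow tray fixed to the bench, outside 130 mm (its x) by 110 mm (its y), rim 14 mm high, walls and floor 4 mm thick. Origin under its centre, on the bench
- microtome: low white bench microtome, fixed. Origin on the bench below the lever's pivot; x axis from the front deck (robot's side) to the back. Deck top 50 mm above the bench, reaching 125 mm in front of the pivot and 110 mm to either side; from 85 mm behind the pivot a raised bed, up to 134 mm tall
- pivot (a point): pivot of the trim lever, at the deck's top surface, axis vertical; axes as the microtome's. On the deck 58 mm from it, dots mark the rest position (blue, under the arm), the clicks (black) and the third click (larger, red)
- trim_lever (a joint): angle of the lever in rad, 0 at rest (arm 110 degrees counter-clockwise from the microtome's x axis), growing counter-clockwise from above. Clicks every 0.349, the third at 1.047, stop at 1.885. A spring drives it back: about 5 N at the handle at rest, 6.5 N at the third click. Between clicks the resistance rises some 2.5 N above that, then falls 2.5 N below; it never stays by itself
- handle_mid (a point): point on the axis of the upright red handle post, 33 mm above its foot, 104 mm above the bench. The post, 16 mm in diameter and 55 mm tall, stands at the end of the lever's flat steel arm, 90 mm from the pivot; the arm's top is at its foot, 71 mm above the bench. z axis up, x axis away from the pivot; turns with the lever (the post does not spin on the arm)
- slide_box: bystander: cardboard slide box 82 x 34 x 32 mm; origin under its centre
- wash_bottle: bystander: white bottle 60 mm across, 150 mm tall; origin under its centre
- label_roll: bystander: roll of paper labels lying flat, 68 mm across, 28 mm tall; origin under its centre
Not all that is in view belongs to the job. What is shaped like the part that bears pot_mid but turquoise or yellow is not meant.

How it is judged:
By the outcome, as a careful person would: the job done as asked, in the order asked, and still so for the second after the job is handed in, while the arm keeps its last pose, push and grip.
It also fails if it takes over 72 s, if anything falls off the work surface, if the arm or the gripper's body presses on something with over 40 N, if the wrist force passes 120 N, or if a joint passes its speed limit or range.

### The arm

A 7-joint arm with a two-finger parallel gripper is mounted at the origin on the work surface. World frame = base frame: x ahead of the robot, y to its left, z up, the work surface at z = 0. Lengths are in m, angles in rad, forces in N, time in s.
With the tool pointing down it reaches from about 0.4 to 0.9 m from the base axis. Payload 5.6 kg.
Tool frame: the origin (TCP) lies at the centre of the arm's flange, where the gripper is bolted on; the fingertips stand 190 mm ahead of it and the grasp point (between the pads) lies 171 mm ahead of it; z points along the fingers, y is the line along which they close (so a half turn about z gives the same grasp; the last joint's range is limited). The gripper opens to 92 mm and grips with 3 to 60 N. Pads are 20 mm wide; open, the fingers measure 128 mm over their backs; the gripper's body (75 mm by 189 mm) begins 69 mm behind the grasp point.
Start: joints at [1.085, 0.468, -0.012, 1.603, 0.006, 1.071, -0.056], TCP at [0.278, -0.587, 0.405] pointing down, gripper open.
Joint ranges: [-2.53, 2.53], [-0.31, 2.02], [-1.57, 1.55], [0.28, 2.44], [-1.29, 4.43], [0.15, 1.84], [-2.92, 2.92]. Speed limits (rad/s): [2.57, 2.57, 3.14, 3.14, 3.14, 3.14, 3.14].

### API

Orientations are given as a rotation vector (axis times angle).
In Python, from rig import r gives the robot as it stands.
- The arm moves only by the shell command python3 -m jog 'ROWS'. ROWS is JSON, a list of rows, each a list of 3 entries, a list of its own where there are three numbers: the shift along the tool's x, y, z each as a share of 0.03 m, from -1 to 1, then the turn, a rotation vector about the tool's x, y, z each as a share of 6 degrees, from -1 to 1, then the opening in per cent of the stroke, from 0 (shut) to 100 (fully open). A call has 1 to 20 rows; each row shifts and turns the commanded pose from where the row before left it, along the tool's axes as they then stand; what a row does not reach is not made up. A row lasts 1/12 s, in which the tool goes at most 41.7 mm and 7.16 degrees, less where a joint would pass 70% of its speed; a pose out of reach is approached as far as the arm can. A call with a number of a shift or a turn outside -1 to 1 is refused whole. A call with a gripper value outside its range is refused whole. The fingers move at their own pace and stop on an object; the grip force is fixed at half the most. Time passes only in rows, so rows that do not move let the fingers close. It gives the time, the measured TCP pose, the force, the opening and the grip force at its end, in the units of the state.
- r.sense(): the state, without advancing time (a new reading comes with each control period).
- r.grab_frame(name): name is "scene" or "top"; returns a dict with "image" (420x560x3 uint8, red, green, blue), "z_map" (420x560 float32, m along the optical axis (not along the pixel's ray), 0 where there is no reading), "fovy" (degrees; the focal length in pixels is half the picture's height over the tangent of half this angle, whatever the lens; pixels are square), "cx", "cy" (the principal point, pixels), "cam_to_world" (4x4, takes a point from camera to world coordinates). Camera axes: x right, y down, z forward; pixel columns grow to the right and rows downward; lengths in m; the calibration is good to about 2 mm. A picture is of the moment at which its call begins.
- r.job_done(): hands the job in; it is judged then, once.
The state is a dict: "time_s": time; "qpos": joint angles; "qd": joint speeds; "joint_efforts": joint torques, N m; "eef_pos": TCP position; "ee_rot": TCP orientation; "contact_force": force on the tool from outside, world axes, zero at the start; "torque": the same for the moment, N m; "grip_width": opening from 0.0 (shut) to 1.0 (fully open); "grasp_force": force on a finger pad.
Only numpy, scipy, OpenCV 4.12 (cv2) and the standard library are available. Lean on these libraries where they do the work, as an engineer would, in place of code of your own. Each camera call takes 0.05 s, during which the arm holds its last target. There are 200 camera calls.

## Working session

There is one attempt and no reset: what is moved stays moved. The work goes in short steps, Python scripts to look and compute and a shell command to move; the robot and the scene stay as the last step left them, time stands still between calls to the robot, and variables do not carry over. Pictures are saved under pics/ and viewed, at most 10 in all, crops included, and the job is handed in when it is done.

```bash
mkdir -p pics
cat > h.py <<'E'
import numpy as np,cv2
from rig import r
def grab(n):
    f=r.grab_frame(n); np.savez(f'{n}.npz',**f); return f
def load(n): return dict(np.load(f'{n}.npz'))
def P(f,u,v,z=None,plane=None):
    F=210/np.tan(np.radians(float(f['fovy']))/2)
    T=np.array(f['cam_to_world']);d=np.array([(u-f['cx'])/F,(v-f['cy'])/F,1])
    if plane is not None:
        w=T[:3,:3]@d; s=(plane-T[2,3])/w[2]; return T[:3,3]+s*w
    z=f['z_map'][int(v),int(u)] if z is None else z
    return T[:3,:3]@(d*z)+T[:3,3]
E
python3 - <<'E'
from h import *
a=grab('scene');b=grab('top')
for n,f in(('scene',a),('top',b)):
    cv2.imwrite(f'pics/{n}0.png',cv2.resize(f['image'][:,:,::-1],(784,588),interpolation=cv2.INTER_CUBIC)); print(n,f['fovy'],f['cx'],f['cy'],np.round(f['cam_to_world'],3))
s=r.sense();print(s)
E
```

```text
scene 54.96526083008474 276.00616378558135 209.24031820393068 [[ 0.418  0.548 -0.725  1.219]
 [ 0.909 -0.245  0.339 -0.292]
 [ 0.008 -0.8   -0.6    0.605]
 [ 0.     0.     0.     1.   ]]
top 54.41171165078314 283.40186648046705 211.90057808176033 [[ 0.132 -0.97   0.204  0.378]
 [-0.991 -0.131  0.022 -0.011]
 [ 0.006 -0.205 -0.979  1.141]
 [ 0.     0.     0.     1.   ]]
{'time_s': 0.1, 'qpos': array([ 1.0850417 ,  0.46829124, -0.01157872,  1.60354312,  0.00599532,
        1.071399  , -0.05631568]), 'qd': array([ 0.00142612, -0.00242285, -0.0006581 , -0.0019289 , -0.00025898,
        0.00166431, -0.0010479 ]), 'joint_efforts': array([ 7.10587137e-04, -5.21641517e+01, -1.23907745e-02, -2.44364226e+01,
       -5.67904883e-02,  1.40923087e-02,  2.45137107e-05]), 'eef_pos': array([ 0.27832875, -0.58714185,  0.40382917]), 'ee_rot': array([-3.06346243e+00, -6.89314297e-01,  7.40115390e-04]), 'contact_force': array([-0.38661091, -0.09914229,  0.18706847]), 'torque': array([-0.01676376,  0.05027857,  0.00646647]), 'grasp_force': 0.0, 'grip_width': 0.9999567015482704}
```

View pics/scene0.png

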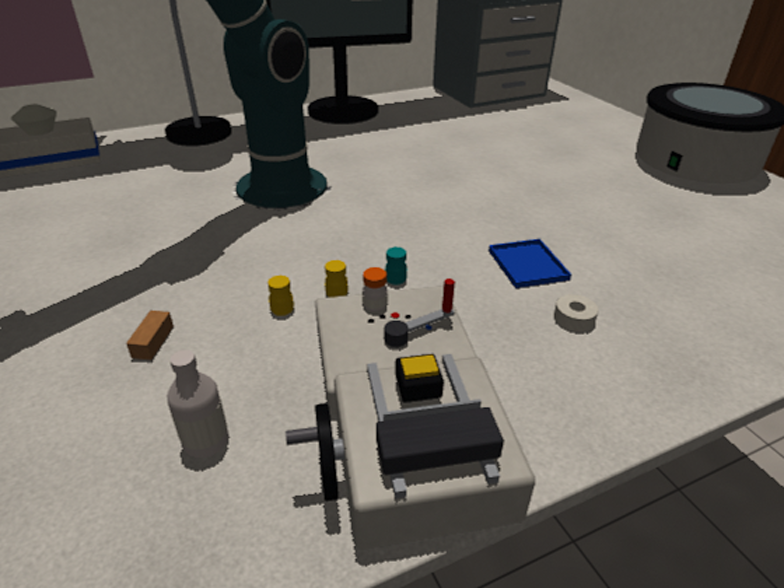

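View pics/top0.png

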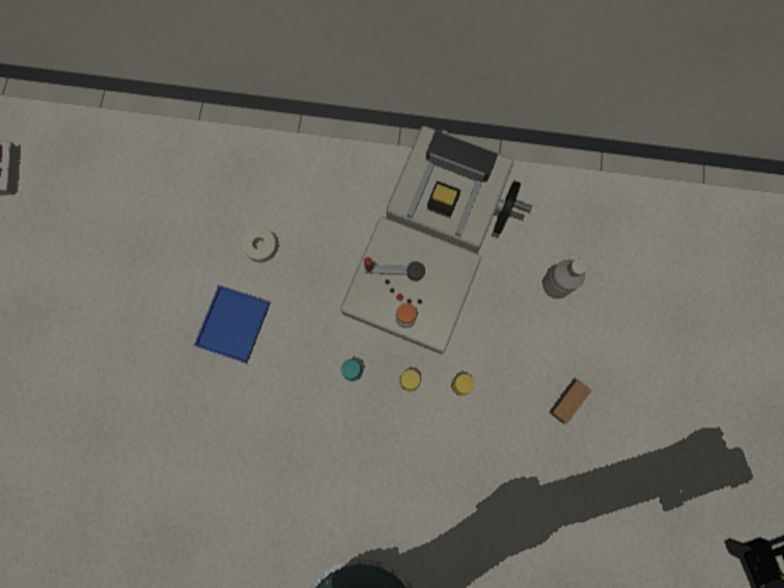

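Top view (1.4x): orange-capped pot on the deck at (407,314), turquoise lookalike at (352,369), yellow ones at (410,379) and (463,384), tray at (233,325), handle at (369,264), pivot at (416,270), and red dot at (400,297). By its orange cap and its place on the deck, I choose the one at (407,314). Next is a close crop to check.

Run:
```python
from h import *
f=load('top');im=f['image']
c=im[150:260,235:350][:,:,::-1];cv2.imwrite('pics/crop1.png',cv2.resize(c,None,fx=5,fy=5,interpolation=cv2.INTER_CUBIC))
h=cv2.cvtColor(im,cv2.COLOR_RGB2HSV).astype(int);H,S,V=h[...,0],h[...,1],h[...,2]
Z=f['z_map']
def pts(m): 
    v,u=np.nonzero(m&(Z>0)); return np.array([P(f,a,b) for a,b in zip(u,v)]),u,v
box=np.zeros(H.shape,bool);box[150:260,240:345]=1
for n,m in (('cap',(H>3)&(H<16)&(S>150)&(V>100)&box),('red',((H<4)|(H>170))&(S>140)&(V>50)&box),('tray',(H>105)&(H<130)&(S>120)&(V>40))):
    k,l,st,ce=cv2.connectedComponentsWithStats(m.astype(np.uint8))
    for i in range(1,k):
        if st[i,4]<5: continue
        p,u,v=pts(l==i)
        print(n,st[i],np.median(p,0).round(4),p.min(0).round(3),p.max(0).round(3))
        if n=='cap':
            t=p[p[:,2]>np.median(p[:,2])-.004]; print(' top',t.mean(0),t.min(0),t.max(0))
        if n=='tray' and st[i,4]>500:
            q=np.array([P(f,a,b,plane=.009) for a,b in zip(u,v)]).astype(np.float32)
            print(cv2.minAreaRect(q[:,:2]),cv2.boxPoints(cv2.minAreaRect(q[:,:2])))
# scene view cap & handle
f=load('scene');im=f['image']
cv2.imwrite('pics/crop2.png',cv2.resize(im[165:265,215:345][:,:,::-1],None,fx=5,fy=5,interpolation=cv2.INTER_CUBIC))
h=cv2.cvtColor(im,cv2.COLOR_RGB2HSV).astype(int);H,S,V=h[...,0],h[...,1],h[...,2];Z=f['z_map']
box=np.zeros(H.shape,bool);box[180:260,220:345]=1
for n,m in (('cap',(H>3)&(H<16)&(S>150)&(V>100)&box),('red',((H<4)|(H>170))&(S>140)&(V>50)&box)):
    k,l,st,ce=cv2.connectedComponentsWithStats(m.astype(np.uint8))
    for i in range(1,k):
        if st[i,4]<5: continue
        p,u,v=pts(l==i); print('sc',n,st[i],np.median(p,0).round(4),p.min(0).round(3),p.max(0).round(3))
```

```text
cap [284 217  13  14 138] [ 0.5648 -0.0086  0.1118] [ 0.549 -0.025  0.102] [0.582 0.007 0.117]
 top [ 0.56537197 -0.00846812  0.11208827] [ 0.54957307 -0.02459235  0.10840726] [0.58232224 0.00747936 0.1168219 ]
red [260 184   6   6  22] [0.6472 0.0734 0.1271] [0.642 0.068 0.119] [0.654 0.08  0.131]
red [284 210   4   4  11] [0.6053 0.0092 0.0528] [0.601 0.004 0.049] [0.611 0.012 0.056]
tray [ 140  205   52   54 1740] [0.5159 0.3351 0.0063] [ 0.445  0.269 -0.002] [0.587 0.396 0.021]Traceback (most recent call last):
  File "<stdin>", line 19, in <module>
cv2.error: OpenCV(4.12.0) /io/opencv/modules/imgproc/src/convhull.cpp:143: error: (-215:Assertion failed) total >= 0 && (depth == CV_32F || depth == CV_32S) in function 'convexHull'
```

View pics/crop1.png

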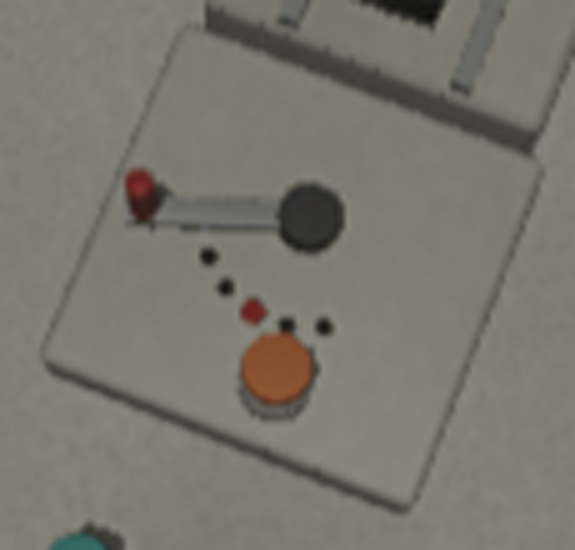

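```bash
cat >> h.py <<'E'
from scipy.spatial.transform import Rotation as R
def go(p,yaw=None,s=None):
    "rows needed: p = TCP world goal; yaw = world angle of tool y (mod pi)"
    s=s or r.sense(); M=R.from_rotvec(s['ee_rot']).as_matrix()
    d=M.T@(np.array(p)-s['eef_pos'])/.03
    y=np.degrees(np.arctan2(M[1,1],M[0,1])); print('pos',s['eef_pos'].round(4),'tooly deg',y.round(2),'z',M[:,2].round(4),'q',s['qpos'].round(2),'F',s['contact_force'].round(1),'t',s['time_s'],'w',round(s['grip_width'],3))
    print('shift units',d.round(2))
    if yaw is not None:
        a=(yaw-y+90)%180-90; print('turn about tool z units',(-a/6).round(2))
E
python3 - <<'E'
from h import *
f=load('top')
c=lambda u,v,z:P(f,235+u/5-.4,150+v/5-.4,plane=z)
hub=P(f,297,193);print('hub depth pt',hub)
piv=c(310,218,hub[2])
print('piv',piv)
A,B,C,D=c(47,357,.05),c(405,508,.05),c(190,30,.05),c(540,165,.05)
for n,p in(('fl',A),('fr',B),('bl',C)):print(n,p)
x=np.degrees(np.arctan2(*(C-A)[1::-1]));y=np.degrees(np.arctan2(*(A-B)[1::-1]));print('mx deg',x,'my deg',y, 'front edge w',np.linalg.norm(A-B))
h=c(140,183,.126);print('handle',h,np.linalg.norm((h-piv)[:2]),np.degrees(np.arctan2(*(h-piv)[1::-1])))
for n,q in dict(c1=(208,257),c2=(226,288),c3=(253,312),c4=(287,326),c5=(324,327)).items():
    p=c(*q,.05);d=(p-piv)[:2];print(n,p.round(4),np.linalg.norm(d),np.degrees(np.arctan2(d[1],d[0]))%360)
pot=c(278,369,.11);print('pot',pot)
for n,u,v,z in (('teal',352,369,.06),('y1',410,379,.06),('y2',463,384,.06),('roll',260,244,.028),('bottle',575,267,.15),('box',572,400,.03)):
    print(n,P(f,u/1.4,v/1.4,plane=z).round(3))
t=np.array([P(f,u/1.4,v/1.4,plane=.014)[:2] for u,v in((219,287),(270,301),(247,362),(195,346))]);print('tray',t.round(4),t.mean(0))
go([pot[0],pot[1],.33],90)
E
```

```text
hub depth pt [ 0.65583114 -0.01640417  0.07781289]
piv [ 0.65513742 -0.01540868  0.07781289]
fl [0.5660268 0.1162478 0.05     ]
fr [ 0.51029844 -0.08608322  0.05      ]
bl [0.76153301 0.06503384 0.05      ]
mx deg -14.679124886738034 my deg 74.60076070456833 front edge w 0.2098654196922812
handle [0.64928854 0.0738434  0.126     ] 0.08944352629419174 93.74935082888955
c1 [0.633  0.0372 0.05  ] 0.05706856561875651 112.82935315991527
c2 [0.617  0.0251 0.05  ] 0.05557781574677703 133.2689743838323
c3 [0.6057 0.0087 0.05  ] 0.05497022773743364 154.04064113339857
c4 [ 0.6005 -0.0107  0.05  ] 0.054878976874495 175.12152352210347
c5 [ 0.6026 -0.0308  0.05  ] 0.054749457166852984 196.3339498408163
pot [ 0.56526629 -0.00904452  0.11      ]
teal [0.454 0.078 0.06 ]
y1 [ 0.45  -0.032  0.06 ]
y2 [ 0.454 -0.132  0.06 ]
roll [0.681 0.303 0.028]
bottle [ 0.681 -0.298  0.15 ]
box [ 0.454 -0.346  0.03 ]
tray [[0.5847 0.3724]
 [0.57   0.2655]
 [0.4436 0.2885]
 [0.461  0.396 ]] [0.51484864 0.33059159]
pos [ 0.2783 -0.5871  0.4038] tooly deg -64.64 z [-8.0e-04  1.4e-03 -1.0e+00] q [ 1.09  0.47 -0.01  1.6   0.01  1.07 -0.06] F [-0.4 -0.1  0.2] t 0.1 w 1.0
shift units [ 16.9  -13.31   2.48]
turn about tool z units 4.23
```

The crop shows one orange-capped pot at crop (278,369), in front of the click dots; the third (red) dot is at (253,312), with the lever at rest. Moving over the pot.

```bash
python3 -m jog '[[[1,-0.78,0],[0,0,0],100],[[1,-0.78,0],[0,0,0],100],[[1,-0.78,0],[0,0,0],100],[[1,-0.78,0],[0,0,0],100],[[1,-0.78,0],[0,0,0],100],[[1,-0.78,0],[0,0,0],100],[[1,-0.78,0],[0,0,0],100],[[1,-0.78,0],[0,0,0],100],[[1,-0.78,0],[0,0,0],100],[[1,-0.78,0],[0,0,0],100],[[1,-0.78,0],[0,0,0],100],[[1,-0.78,0],[0,0,0],100],[[1,-0.78,0],[0,0,0],100],[[1,-0.78,0],[0,0,0],100],[[1,-0.78,0],[0,0,0],100],[[1,-0.78,0],[0,0,0],100],[[0.9,-0.78,0],[0,0,0],100],[[0,0,0],[0,0,1],100],[[0,0,0],[0,0,1],100],[[0,0,0],[0,0,1],100]]'; python3 -m jog '[[[0,0,1],[0,0,1],100],[[0,0,1],[0,0,0.23],100],[[0,0,0],[0,0,0],100],[[0,0,0],[0,0,0],100]]'
python3 - <<'E'
from h import *
go([.565,-.009,.261],90)
f=grab('scene');cv2.imwrite('pics/s1.png',cv2.resize(f['image'][100:310,130:410][:,:,::-1],None,fx=2.8,fy=2.8,interpolation=cv2.INTER_CUBIC))
E
```

```text
time_s: 1.77
eef_pos: [0.5662, -0.0097, 0.404]
ee_rot: [-3.135, -0.197, 0.002]
contact_force: [-0.0, -0.6, 0.4]
grip_width: 0.999
grasp_force: 0.0
time_s: 2.1
eef_pos: [0.5657, -0.0107, 0.3435]
ee_rot: [-3.142, -0.002, 0.006]
contact_force: [0.1, 0.2, 1.0]
grip_width: 1.002
grasp_force: 0.0
pos [ 0.5657 -0.0107  0.3435] tooly deg -89.94 z [-0.004  0.    -1.   ] q [ 0.13  0.41 -0.22  1.85  0.11  0.89 -1.71] F [0.1 0.2 1. ] t 2.1 w 1.002
shift units [-0.01 -0.05  2.75]
turn about tool z units 0.01
```

View pics/s1.png

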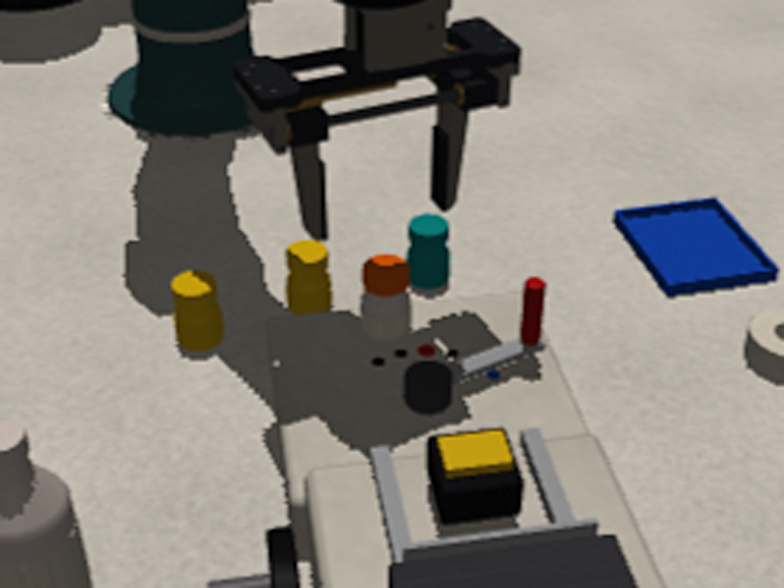

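The open fingers straddle the orange-capped pot (385,270); the lever is at rest. Descend and grip.

```bash
python3 -m jog '[[[0,-0.05,0.75],[0,0,0],100],[[0,0,0.75],[0,0,0],100],[[0,0,0.75],[0,0,0],100],[[0,0,0.5],[0,0,0],100],[[0,0,0.1],[0,0,0],100],[[0,0,0],[0,0,0],0],[[0,0,0],[0,0,0],0],[[0,0,0],[0,0,0],0],[[0,0,0],[0,0,0],0],[[0,0,0],[0,0,0],0],[[0,0,0],[0,0,0],0],[[0,0,0],[0,0,0],0],[[0,0,0],[0,0,0],0]]'
```

```text
time_s: 3.23
eef_pos: [0.5662, -0.0092, 0.2593]
ee_rot: [-3.142, 0.0, -0.0]
contact_force: [-0.0, 0.9, 0.3]
grip_width: 0.44
grasp_force: 0.2
```

```bash
python3 -m jog '[[[0,0,0],[0,0,0],0],[[0,0,0],[0,0,0],0],[[0,0,0],[0,0,0],0],[[0,0,0],[0,0,0],0]]';  python3 -m jog '[[[0,0,-0.5],[0,0,0],0],[[0,0,-1],[0,0,0],0],[[0,0,-1],[0,0,0],0],[[0,0,-0.5],[0,0,0],0],[[0,0,0],[0,0,0],0]]'
python3 - <<'E'
from h import *
go([.515,.331,.34],78)
E
```

```text
time_s: 3.57
eef_pos: [0.5662, -0.0091, 0.2593]
ee_rot: [3.142, -0.0, 0.0]
contact_force: [-1.0, -0.5, 2.8]
grip_width: 0.425
grasp_force: 30.0
time_s: 3.98
eef_pos: [0.5672, -0.0091, 0.3527]
ee_rot: [3.141, -0.001, 0.01]
contact_force: [0.4, 0.2, -1.4]
grip_width: 0.419
grasp_force: 30.0
pos [ 0.5672 -0.0091  0.3527] tooly deg -90.02 z [ 6.6e-03 -2.0e-04 -1.0e+00] q [ 0.13  0.4  -0.22  1.85  0.11  0.9  -1.71] F [ 0.4  0.2 -1.4] t 3.9833 w 0.419
shift units [ -1.75 -11.34   0.41]
turn about tool z units 2.0
```

```bash
python3 -m jog '[[[-0.1,-0.5,0],[0,0,0],0],[[-0.15,-0.95,0],[0,0,0],0],[[-0.15,-0.95,0],[0,0,0],0],[[-0.15,-0.95,0],[0,0,0],0],[[-0.15,-0.95,0],[0,0,0],0],[[-0.15,-0.95,0],[0,0,0],0],[[-0.15,-0.95,0],[0,0,0],0],[[-0.15,-0.95,0],[0,0,0],0],[[-0.15,-0.95,0],[0,0,0],0],[[-0.15,-0.95,0],[0,0,0],0],[[-0.15,-0.95,0],[0,0,0],0],[[-0.15,-0.95,0],[0,0,0],0],[[-0.1,-0.4,0],[0,0,0],0],[[0,0,1],[0,0,0],0],[[0,0,1],[0,0,0],0],[[0,0,0.8],[0,0,0],0],[[0,0,0],[0,0,0],0],[[0,0,0],[0,0,0],0]]'
python3 - <<'E'
from h import *
go([.515,.331,.2145])
f=grab('scene');cv2.imwrite('pics/s2.png',cv2.resize(f['image'][80:290,240:520][:,:,::-1],None,fx=2.8,fy=2.8,interpolation=cv2.INTER_CUBIC))
E
```

```text
time_s: 5.48
eef_pos: [0.5104, 0.3302, 0.2634]
ee_rot: [3.139, -0.001, -0.005]
contact_force: [-0.5, 0.1, -0.1]
grip_width: 0.42
grasp_force: 30.0
pos [0.5104 0.3302 0.2634] tooly deg -90.05 z [-0.0035 -0.0027 -1.    ] q [-0.42  0.59 -0.28  1.79  0.22  0.79 -2.38] F [-0.5  0.1 -0.1] t 5.4833 w 0.42
shift units [ 0.16 -0.03  1.63]
```

View pics/s2.png

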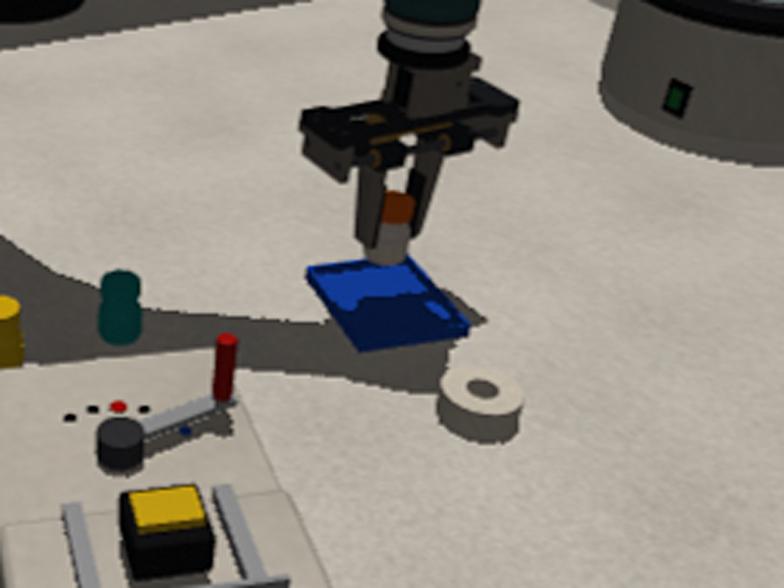

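The pot at (390,230) hangs upright over the tray (centre about (388,305)). Lower in small steps.

```bash
python3 -m jog '[[[0.15,0,0.6],[0,0,0],0],[[0,0,0.5],[0,0,0],0],[[0,0,0.3],[0,0,0],0],[[0,0,0.1],[0,0,0],0],[[0,0,0],[0,0,0],0],[[0,0,0],[0,0,0],0]]'; python3 -m jog '[[[0,0,0.07],[0,0,0],0],[[0,0,0.04],[0,0,0],0],[[0,0,0],[0,0,0],0]]'
```

```text
time_s: 6.03
eef_pos: [0.5156, 0.3316, 0.2213]
ee_rot: [-3.141, 0.0, -0.002]
contact_force: [-0.2, -0.8, 0.6]
grip_width: 0.421
grasp_force: 30.0
time_s: 6.28
eef_pos: [0.5153, 0.3314, 0.2172]
ee_rot: [-3.141, 0.0, -0.001]
contact_force: [-1.1, -0.1, -1.0]
grip_width: 0.426
grasp_force: 30.0
```

```bash
python3 -m jog '[[[0,0,0.06],[0,0,0],0],[[0,0,0.03],[0,0,0],0],[[0,0,0],[0,0,0],0]]'
```

```text
time_s: 6.53
eef_pos: [0.5152, 0.3313, 0.2139]
ee_rot: [3.141, -0.0, -0.001]
contact_force: [0.1, 0.5, -0.5]
grip_width: 0.425
grasp_force: 30.0
```

```bash
python3 -m jog '[[[0,0,0.04],[0,0,0],0],[[0,0,0],[0,0,0],0],[[0,0,0],[0,0,0],0]]';python3 -m jog '[[[0,0,0.04],[0,0,0],0],[[0,0,0],[0,0,0],0],[[0,0,0],[0,0,0],0]]'
```

```text
time_s: 6.78
eef_pos: [0.5153, 0.3314, 0.2133]
ee_rot: [3.142, -0.0, 0.0]
contact_force: [-2.3, -0.6, 4.0]
grip_width: 0.42
grasp_force: 30.0
time_s: 7.03
eef_pos: [0.5153, 0.3315, 0.2132]
ee_rot: [3.141, -0.0, 0.001]
contact_force: [-3.4, -2.8, 12.8]
grip_width: 0.417
grasp_force: 30.0
```

The pot is seated (12.8 N upward). Release, rise, check.

```bash
python3 -m jog '[[[0,0,-0.03],[0,0,0],0],[[0,0,0],[0,0,0],60],[[0,0,0],[0,0,0],80],[[0,0,0],[0,0,0],100],[[0,0,0],[0,0,0],100],[[0,0,0],[0,0,0],100],[[0,0,0],[0,0,0],100],[[0,0,0],[0,0,0],100],[[0,0,-0.4],[0,0,0],100],[[0,0,-0.8],[0,0,0],100],[[0,0,-1],[0,0,0],100],[[0,0,-1],[0,0,0],100],[[0,0,-1],[0,0,0],100],[[0,0,0],[0,0,0],100]]'
python3 - <<'E'
from h import *
go([.6493,.0738,.34],5)
f=grab('scene');cv2.imwrite('pics/s3.png',cv2.resize(f['image'][80:290,240:520][:,:,::-1],None,fx=2.8,fy=2.8,interpolation=cv2.INTER_CUBIC))
E
```

```text
time_s: 8.2
eef_pos: [0.5166, 0.3327, 0.3461]
ee_rot: [-3.135, 0.0, -0.015]
contact_force: [0.8, 0.9, 0.8]
grip_width: 0.996
grasp_force: 0.0
pos [0.5166 0.3327 0.3461] tooly deg -90.01 z [ 0.0096  0.0063 -0.9999] q [-0.4   0.49 -0.3   1.73  0.18  0.93 -2.34] F [0.8 0.9 0.8] t 8.2 w 0.996
shift units [4.42 8.63 0.19]
turn about tool z units 14.17
```

View pics/s3.png

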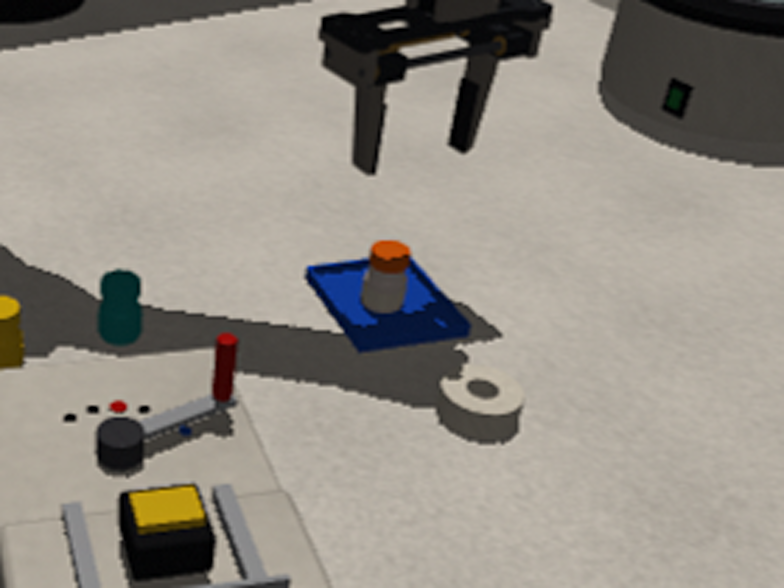

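The pot stands upright at (387,278) in the middle of the tray, let go; the lever is still at rest (handle at (225,368)). Now over the handle, then turn.

```bash
python3 -m jog '[[[0.5,0.95,0],[0,0,0],100],[[0.5,0.95,0],[0,0,0],100],[[0.5,0.95,0],[0,0,0],100],[[0.5,0.95,0],[0,0,0],100],[[0.5,0.95,0],[0,0,0],100],[[0.5,0.95,0],[0,0,0],100],[[0.5,0.95,0],[0,0,0],100],[[0.5,0.95,0],[0,0,0],100],[[0.4,1,0],[0,0,0],100],[[0,0,0],[0,0,-0.8],100],[[0,0,0],[0,0,-1],100],[[0,0,0],[0,0,-1],100],[[0,0,0],[0,0,-1],100],[[0,0,0],[0,0,-1],100],[[0,0,0],[0,0,-1],100],[[0,0,0],[0,0,-1],100],[[0,0,0],[0,0,-1],100]]'; python3 -m jog '[[[0,0,0],[0,0,-1],100],[[0,0,0],[0,0,-1],100],[[0,0,0],[0,0,-1],100],[[0,0,0],[0,0,-1],100],[[0,0,0],[0,0,-1],100],[[0,0,0],[0,0,-1],100],[[0,0,0],[0,0,-1],100],[[0,0,0],[0,0,-1],100],[[0,0,0],[0,0,0],100],[[0,0,0],[0,0,0],100]]'
python3 - <<'E'
from h import *
f=grab('scene')
im=f['image'];h=cv2.cvtColor(im,cv2.COLOR_RGB2HSV).astype(int);H,S,V=h[...,0],h[...,1],h[...,2]
m=((H<4)|(H>170))&(S>140)&(V>40)&(f['z_map']>0);m[:190]=0;m[235:]=0;m[:,:305]=0;m[:,345:]=0
v,u=np.nonzero(m);p=np.array([P(f,a,b) for a,b in zip(u,v)]);print(len(p),np.median(p,0),p.max(0),p.min(0))
print('top rows',u[v<v.min()+3].mean(),v.min(), P(f,u[v<v.min()+3].mean(),v.min()+1.5,plane=.126))
go([.6493,.0738,.275],5)
cv2.imwrite('pics/s4.png',cv2.resize(im[130:280,220:420][:,:,::-1],None,fx=3.8,fy=3.8,interpolation=cv2.INTER_CUBIC))
E
```

```text
time_s: 9.67
eef_pos: [0.6468, 0.0732, 0.3379]
ee_rot: [-2.88, -1.255, 0.003]
contact_force: [-0.4, -0.2, -0.8]
grip_width: 0.999
grasp_force: 0.0
time_s: 10.5
eef_pos: [0.647, 0.073, 0.338]
ee_rot: [-2.13, -2.308, 0.001]
contact_force: [-1.1, -0.3, 0.6]
grip_width: 1.002
grasp_force: 0.0
148 [0.65474805 0.07093783 0.10463505] [0.65886008 0.0782361  0.12660772] [0.64303268 0.06697541 0.0719814 ]
top rows 320.3076923076923 199 [0.64957622 0.07349649 0.126     ]
pos [0.647  0.0731 0.3381] tooly deg 4.61 z [-0.001 -0.    -1.   ] q [ 0.27  0.63 -0.62  1.62  0.41  1.02 -0.4 ] F [0.4 0.1 0.2] t 10.55 w 1.0
shift units [0.02 0.08 2.1 ]
turn about tool z units -0.06
```

View pics/s4.png

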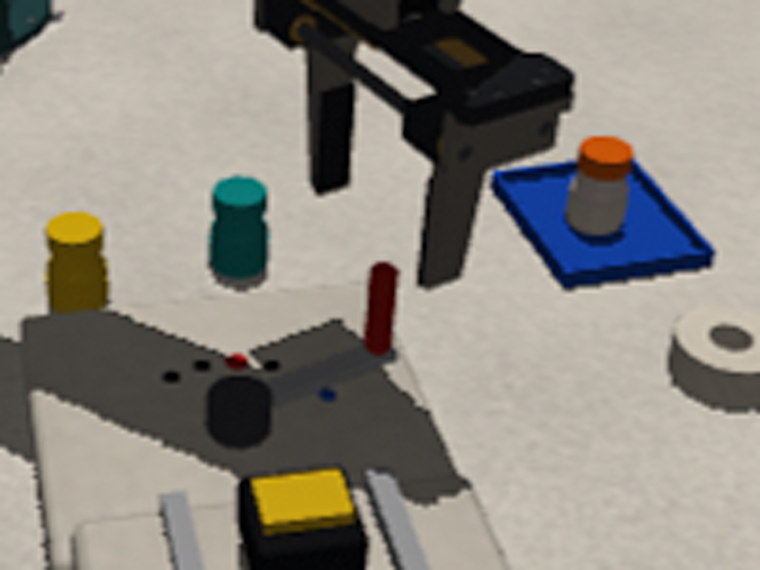

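The red handle (382,308) lies below and between the open fingers, and nothing else is in their way. Descend and grip the handle.

```bash
python3 -m jog '[[[0,0.08,0.7],[0,0,0],100],[[0,0,0.7],[0,0,0],100],[[0,0,0.5],[0,0,0],100],[[0,0,0.2],[0,0,0],100],[[0,0,0],[0,0,0],0],[[0,0,0],[0,0,0],0],[[0,0,0],[0,0,0],0],[[0,0,0],[0,0,0],0],[[0,0,0],[0,0,0],0],[[0,0,0],[0,0,0],0],[[0,0,0],[0,0,0],0],[[0,0,0],[0,0,0],0],[[0,0,0],[0,0,0],0],[[0,0,0],[0,0,0],0],[[0,0,0],[0,0,0],0],[[0,0,0],[0,0,0],0],[[0,0,0],[0,0,0],0]]'
```

```text
time_s: 11.97
eef_pos: [0.6499, 0.0735, 0.2757]
ee_rot: [2.126, 2.312, 0.001]
contact_force: [1.2, 0.9, -0.9]
grip_width: 0.162
grasp_force: 30.0
```

```bash
cat >> h.py <<'E'
def lev(piv=(.6575,-.0165)):
    s=r.sense();d=s['eef_pos'][:2]-np.array(piv);a=np.degrees(np.arctan2(d[1],d[0]));print('lever from rest',(a-95).round(2),'radius',np.linalg.norm(d).round(4),'grip',s['grasp_force'].round(1));go(s['eef_pos'],s=s)
E
python3 -m jog '[[[0,-0.16,0],[0,0,-0.5],0],[[0,-0.16,0],[0,0,-0.5],0],[[0,-0.16,0],[0,0,-0.5],0],[[-0.01,-0.16,0],[0,0,-0.5],0],[[-0.01,-0.16,0],[0,0,-0.5],0],[[0,-0.16,0],[0,0,-0.5],0],[[-0.01,-0.16,0],[0,0,-0.5],0],[[0,-0.16,0],[0,0,-0.5],0],[[-0.01,-0.16,0],[0,0,-0.5],0],[[0,-0.16,0],[0,0,-0.5],0],[[0,0,0],[0,0,0],0]]'; python3 -c "from h import *;lev()"
```

```text
time_s: 12.88
eef_pos: [0.6057, 0.0568, 0.2757]
ee_rot: [1.452, 2.783, 0.003]
contact_force: [5.6, 0.8, -6.4]
grip_width: 0.169
grasp_force: 30.0Traceback (most recent call last):
  File "<string>", line 1, in <module>
    from h import *;lev()
                    ~~~^^
  File "h.py", line 23, in lev
    s=r.sense();d=s['eef_pos'][:2]-np.array(piv);a=np.degrees(np.arctan2(d[1],d[0]));print('lever from rest',(a-95).round(2),'radius',np.linalg.norm(d).round(4),'grip',s['grasp_force'].round(1));go(s['eef_pos'],s=s)
                                                                                                                                                                        ^^^^^^^^^^^^^^^^^^^^^^
AttributeError: 'float' object has no attribute 'round'
```

```bash
sed -i "s/s\['grasp_force'\].round(1)/round(float(s['grasp_force']),1)/" h.py
python3 -m jog '[[[0,-0.16,0],[0,0,-0.5],0],[[0,-0.16,0],[0,0,-0.5],0],[[0,-0.16,0],[0,0,-0.5],0],[[-0.01,-0.16,0],[0,0,-0.5],0],[[-0.01,-0.16,0],[0,0,-0.5],0],[[0,-0.16,0],[0,0,-0.5],0],[[-0.01,-0.16,0],[0,0,-0.5],0],[[0,-0.16,0],[0,0,-0.5],0],[[0,0,0],[0,0,0],0],[[0,0,0],[0,0,0],0]]'; python3 -c "from h import *;lev()"
```

```text
time_s: 13.72
eef_pos: [0.5805, 0.0288, 0.2757]
ee_rot: [0.845, 3.021, 0.003]
contact_force: [8.8, 0.1, -8.5]
grip_width: 0.17
grasp_force: 30.0
lever from rest 54.56 radius 0.0893 grip 30.0
pos [0.5805 0.0288 0.2757] tooly deg 58.75 z [ 5.2e-03  8.0e-04 -1.0e+00] q [ 0.5   0.68 -0.82  1.83  0.63  0.9   0.41] F [ 8.8  0.1 -8.5] t 13.7167 w 0.17
shift units [0. 0. 0.]
```

```bash
python3 -m jog '[[[0,-0.14,0],[0,0,-0.45],0],[[0,-0.14,0],[0,0,-0.45],0],[[0,0,0],[0,0,0],0],[[0,0,0],[0,0,0],0],[[0,0,0],[0,0,0],0]]'
python3 - <<'E'
from h import *
lev()
f=grab('top');g=grab('scene')
a=cv2.resize(f['image'][160:250,240:340],(500,450),interpolation=cv2.INTER_CUBIC)
b=cv2.resize(g['image'][150:270,220:300],(300,450),interpolation=cv2.INTER_CUBIC)
cv2.imwrite('pics/f1.png',np.hstack([a,b])[:,:,::-1])
E
```

```text
time_s: 14.13
eef_pos: [0.5768, 0.022, 0.2757]
ee_rot: [0.701, 3.056, 0.006]
contact_force: [11.4, 2.3, -10.5]
grip_width: 0.167
grasp_force: 30.0
lever from rest 59.49 radius 0.0894 grip 30.0
pos [0.5768 0.022  0.2757] tooly deg 64.15 z [ 0.0069  0.0021 -1.    ] q [ 0.52  0.69 -0.84  1.84  0.65  0.9   0.5 ] F [ 11.4   2.3 -10.5] t 14.1333 w 0.167
shift units [0. 0. 0.]
```

View pics/f1.png

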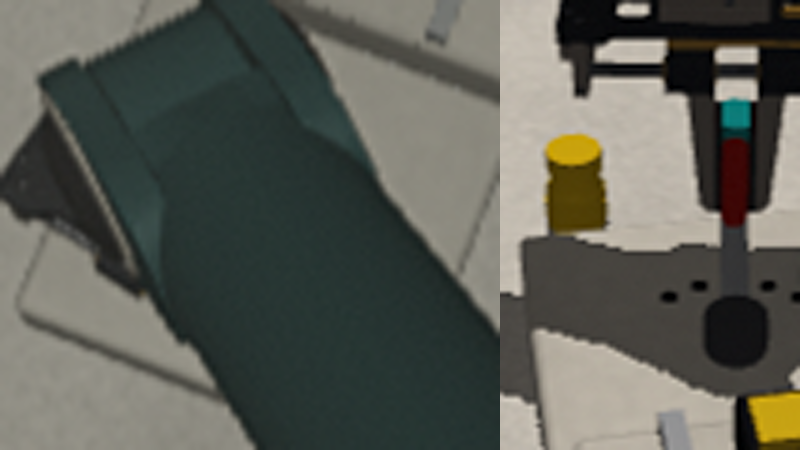

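The right half shows the arm (735,250) covering the red third dot, with the fourth and fifth dots at (699,286) and (669,297) to its left and the second at (768,286) to its right; the post is between the pads at (735,180). One numeric check of the post's position and of the pot.

Run:
```python
from h import *
def post(f):
    im=f['image'];h=cv2.cvtColor(im,cv2.COLOR_RGB2HSV).astype(int);H,S,V=h[...,0],h[...,1],h[...,2]
    m=((H<4)|(H>170))&(S>140)&(V>40);m[:180]=0;m[212:]=0;m[:,:270]=0;m[:,:270]=0;m[:,300:]=0
    v,u=np.nonzero(m);return u,v
f=load('scene');u,v=post(f);p=np.array([P(f,a,b) for a,b in zip(u,v)])
cam=f['cam_to_world'][:3,3]
m=p.mean(0);d=m[:2]-cam[:2];c=m[:2]+.0065*d/np.linalg.norm(d)
piv=np.array([.6575,-.0165]);q=c-piv;print(len(u),m,c,np.linalg.norm(q),np.degrees(np.arctan2(q[1],q[0]))-95)
# bearing consistency of hub: circle of black hub
Z=f['z_map'];im=f['image'].astype(int)
v,u=np.nonzero(im.sum(2)<110);k=(u>270)&(u<305)&(v>225)&(v<250);hp=np.array([P(f,a,b) for a,b in zip(u[k],v[k])]);print('hub',hp.mean(0),hp.min(0),hp.max(0))
im=f['image'];h=cv2.cvtColor(im,cv2.COLOR_RGB2HSV).astype(int);M=(h[...,0]>3)&(h[...,0]<16)&(h[...,1]>150)&(h[...,2]>90);M[:,:340]=0;M[:130]=0
v,u=np.nonzero(M);w=np.array([P(f,a,b) for a,b in zip(u,v)]);print('pot',len(u),np.median(w,0) if len(u) else '')
```

```text
154 [0.58497311 0.01790115 0.10701491] [0.57913325 0.02075527] 0.0867715582772295 59.57375608420094
hub [ 0.66240232 -0.01536668  0.0695253 ] [ 0.5992193  -0.29192575  0.04722649] [1.21891497 0.04265145 0.60503486]
pot 80 [0.51531098 0.33118645 0.06346045]
```

```bash
python3 -m jog '[[[0,-0.02,0],[0,0,0],0],[[0,0,0],[0,0,0],0],[[0,0,0],[0,0,0],0],[[0,0,0],[0,0,0],0],[[0,0,0],[0,0,0],0],[[0,0,0],[0,0,0],0]]'; python3 -c "
from h import *;lev();print(r.job_done())"
```

```text
time_s: 14.73
eef_pos: [0.5767, 0.0217, 0.2757]
ee_rot: [0.701, 3.056, 0.006]
contact_force: [11.9, 1.3, -12.3]
grip_width: 0.165
grasp_force: 30.0
lever from rest 59.69 radius 0.0894 grip 30.0
pos [0.5767 0.0217 0.2757] tooly deg 64.18 z [ 0.0073  0.0023 -1.    ] q [ 0.52  0.69 -0.84  1.84  0.65  0.9   0.5 ] F [ 11.9   1.3 -12.3] t 14.7333 w 0.165
shift units [0. 0. 0.]
the job is handed in; nothing more can be done
None
```

The job is handed in at 14.7 s: the pot stands upright and released in the blue tray, and the gripper holds the lever at about 59.7° from rest (third click is 60°). I never touched the slide box, wash bottle or label roll, and no verdict came back.

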